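# Travel lock of the twin-cone speaker

## Robot

A 6-joint arm with a two-finger parallel gripper is mounted at the origin on the work surface. World frame = base frame: x ahead of the robot, y to its left, z up, the work surface at z = 0. Lengths are in m, angles in rad, forces in N, time in s.
With the tool pointing down it reaches from about 0.275 to 0.75 m from the base axis. Payload 10.2 kg.
Tool frame: the origin (TCP) lies on the front face of the gripper's body, between the roots of the fingers; the fingertips stand 64 mm ahead of it and the grasp point (between the pads) lies 45 mm ahead of it; z points along the fingers, y is the direction in which the jaws open and shut (so a half turn about z gives the same grasp; the last joint's range is limited). The gripper opens to 88 mm and grips with 3 to 60 N. Pads are 18 mm wide; open, the fingers measure 123 mm over their backs; the gripper's body (75 mm by 187 mm) begins 45 mm behind the grasp point.
Start: joints at [-1.495, 0.313, 1.498, -0, 1.331, -0.223], TCP at [0.155, -0.502, 0.303] pointing down, gripper open.
Joint ranges: [-2.94, 2.94], [-0.97, 2.17], [0.19, 2.56], [-1.23, 4.37], [0.02, 3.11], [-2.88, 2.88]. Speed limits (rad/s): [2.39, 2.39, 3.01, 3.14, 3.14, 3.14].

## Interface

Orientations are given as [roll, pitch, yaw] about the fixed x, y, z axes, in that order (R = Rz(yaw) Ry(pitch) Rx(roll)).
In Python, from cell import bot, optics, job, nets gives the robot as it stands.
- The arm moves only by the shell command python3 -m inch 'ROWS' [OPENING]. ROWS is JSON, a list of rows, each an object of numbers: "x", "y", "z": the shift along the tool's x, y, z normalised to -1 to 1, where 1 is 8 cm; "wx", "wy", "wz": the turn, a rotation vector about the tool's x, y, z normalised to -1 to 1, where 1 is 1.5 rad. A call has exactly 10 rows; each row is the pose to reach, as a shift and turn from the pose commanded when the call began, along the tool's axes at that moment; what a row does not reach only later rows make up. A row lasts 1/12 s, in which the tool goes at most 41.7 mm and 7.16 degrees, less where a joint would pass 70% of its speed; a pose out of reach is approached as far as the arm can. A call with a number of a shift or a turn outside -1 to 1 is refused whole. A call with a gripper value outside its range is refused whole. OPENING is the opening, from 0 (shut) to 1 (fully open), set as the call begins (- or left out, the last holds). The fingers move at their own pace and stop on an object; the grip force is fixed at half the most. Time passes only in rows, so rows that repeat a pose let the fingers close, or fill a call up. It gives the time, the measured TCP pose, the force and the opening at its end, in the units of the state.
- bot.get_state(): the state, without advancing time (a new reading comes with each control period).
- optics.get_image(name): name is "scene" or "top" or "wrist"; returns a dict with "img" (480x640x3 uint8, blue, green, red), "fx", "fy", "cx", "cy" (pixels), "origin" and "rotation" of the camera in the world. Camera axes: x right, y up, looking along -z (the intrinsics and any distortion apply to the point x, -y, -z); pixel columns grow to the right and rows downward; lengths in m; the calibration is good to about 2 mm. The wrist camera is an equidistant fisheye: a pixel r from the principal point sees the ray r / f radians off the axis. A picture is of the moment at which its call begins. There is no depth.
- job.job_done(): hands the job in, once; it reports no verdict.
Trained networks look in a picture, given as the dict that the camera call returned (one of the last four; its "shot" number tells which), for a name from the list of things; names that differ only in an ending like _2 or _b are one class to them, and where a whole thing is asked for, a point or a joint stands for the part that bears it (a point fixed in the world has none). Each returns a list of dicts, best first, with "confidence" (0 to 1); they miss things now and then, are a little off and sometimes report something else, mostly with a low value. They report only what shows in the picture. A call takes as long as a camera call.
- nets.masks_of(picture, label): "pixels" (480x640 bool, what is visible of it) and "bbox" ([left, top, right, bottom] in pixels, round what is visible of it).
The state is a dict: "time_s": time; "joint_pos": joint angles; "joint_vel": joint speeds; "tau": joint torques, N m; "position": TCP position; "eef_rot": TCP orientation; "ft_force": force on the tool from outside, world axes, zero at the start; "moment": the same for the moment, N m; "opening": finger opening in m.
Only numpy, scipy, OpenCV 4.12 (cv2) and the standard library are available. Lean on these libraries where they do the work, as an engineer would, in place of code of your own. Each camera call takes 0.05 s, during which the arm holds its last target. There are 200 camera calls.

## Task

The portable loudspeaker with two cones is going back into its carton: set its travel lock by sliding the little switch in the recessed slot between its cones all the way towards its carrying handle. Leave the switch of the single-cone loudspeaker as it is.

Things in the scene. Friction and masses are not known exactly. Their poses are not given: they have to be found in the camera images.
- twin: Grey two-cone portable loudspeaker, fixed on its back on the left or right of the bench: 170 (x) by 260 (y) by 80 mm high. Origin: centre of underside, z up, +x to the side with the black bar handle (out to 53 mm, 45 mm high). Cones 84 mm wide, 6 mm proud, 80 mm either side along y. Between them a slot in the top: 110 mm long (x), 42 wide, 14 deep, centred above the origin.
- lock (a joint): Travel-lock switch of the two-cone loudspeaker, sliding along the case's x in its slot (m). 0 = unlocked, at the stop away from the handle; grows towards the handle to 0.036 = locked, at the other stop. Starts within 8 mm of 0, stays where it is left, takes about 2.5 N to slide.
- lock_top (a point): Centre of that switch's top, flush with the case top (80 mm above the bench); axes as twin. A white block 16 mm long (x), 28 wide, 13 high. At joint 0 it sits 5 mm from the slot's centre, away from the handle: 42 mm of open slot behind it take a shut fingertip, which pushes its back face. At the locked stop 16 mm stay free ahead of it.
- otherlock_top (a point): Centre of the top of the like switch on the single-cone loudspeaker (170 by 180 mm; same height, handle, slot and switch, the slot beside its one cone, on which a roll of tape stands). Not to be moved.

How it is judged:
At the end, for the whole second after the job is handed in: The two-cone loudspeaker's switch rests at its handle end (more than 28 of its 36 mm of travel) and the single-cone loudspeaker's switch is within 5 mm of where it started (value of joint lock above 0.028 m and velocity of joint lock below 0.005 m/s and distance of otherlock_top from where it was at the start of the episode below 0.005 m); the robot touches nothing.
It fails at once if the single-cone loudspeaker's switch is moved by more than 5 mm (distance of otherlock_top from where it was at the start of the episode above 0.005 m).
It also fails if it takes over 32 s, if anything falls off the work surface, if the arm or the gripper's body presses on something with over 40 N, if the wrist force passes 120 N, or if a joint passes its speed limit or range.

## Working session

There is one attempt and no reset: what is moved stays moved. The work goes in short steps, Python scripts to look and compute and a shell command to move; the robot and the scene stay as the last step left them, time stands still between calls to the robot, and variables do not carry over. Pictures are saved under pics/ and viewed, about 8 in all and at most 12, crops included, and the job is handed in when it is done.

```bash
mkdir -p pics; cat > h.py <<'E'
import numpy as np, cv2
from cell import bot, optics, job, nets
def ray(p,u,v):
    a,b=(u-p["cx"])/p["fx"],(v-p["cy"])/p["fy"]
    return np.array(p["rotation"])@np.array([a,-b,-1.])
def onz(p,u,v,z):
    o=np.array(p["origin"]);d=ray(p,u,v);return o+d*(z-o[2])/d[2]
E
python3 - <<'E'
from h import *
for n in("scene","top"):
    p=optics.get_image(n);cv2.imwrite(f"pics/{n}0.png",p["img"])
    print(n,{k:v for k,v in p.items() if k!="img"})
    for l in("twin","lock_top","lock","otherlock_top"):
        for m in nets.masks_of(p,l)[:2]:
            ys,xs=np.nonzero(m["pixels"]);c=(xs.mean(),ys.mean())
            print(l,m["confidence"],m["bbox"],c,onz(p,*c,.08).round(4) )
print(bot.get_state())
E
```

```text
scene {'fx': 531.0883468792811, 'fy': 531.0883468792811, 'cx': 310.2974008361069, 'cy': 238.09668468496412, 'origin': array([ 1.06033226, -0.25128273,  0.59496286]), 'rotation': array([ 0.82195318, -0.0133757 ,  1.15855471]), 'shot': 1}Traceback (most recent call last):
  File "<stdin>", line 8, in <module>
  File "h.py", line 7, in onz
    o=np.array(p["origin"]);d=ray(p,u,v);return o+d*(z-o[2])/d[2]
                                                             ~^^^
IndexError: invalid index to scalar variable.
```

Rotation is roll-pitch-yaw.

```bash
sed -i 's/^from cell/from scipy.spatial.transform import Rotation as Ro\nfrom cell/; s/np.array(p\["rotation"\])@np.array(\(.*\))$/Ro.from_euler("xyz",p["rotation"]).apply(\1)/' h.py
python3 - <<'E'
from h import *
ims=[]
for n in("scene","top"):
    p=optics.get_image(n);ims.append(p["img"])
    print(n,{k:v for k,v in p.items() if k!="img"})
    for l in("twin","lock_top","otherlock_top"):
        for m in nets.masks_of(p,l)[:2]:
            ys,xs=np.nonzero(m["pixels"]);c=(xs.mean(),ys.mean())
            print(l,m["confidence"],m["bbox"],c,onz(p,*c,.08).round(4) )
cv2.imwrite("pics/scene0.png",ims[0]);cv2.imwrite("pics/top0.png",ims[1])
print(bot.get_state())
E
```

```text
scene {'fx': 531.0883468792811, 'fy': 531.0883468792811, 'cx': 310.2974008361069, 'cy': 238.09668468496412, 'origin': array([ 1.06033226, -0.25128273,  0.59496286]), 'rotation': array([ 0.82195318, -0.0133757 ,  1.15855471]), 'shot': 2}
twin 0.55 [339.9, 153.6, 543.1, 283.2] (np.float64(439.32736666318755), np.float64(215.5944055944056)) [0.585  0.1754 0.08  ]
lock_top 0.68 [429.4, 184.6, 448.2, 199.7] (np.float64(438.5972850678733), np.float64(192.34389140271495)) [0.5367 0.2062 0.08  ]
otherlock_top 0.91 [147.1, 281.4, 171.6, 297.1] (np.float64(158.10662824207492), np.float64(287.44956772334297)) [ 0.565  -0.2412  0.08  ]
top {'fx': 588.5124850051188, 'fy': 588.5124850051188, 'cx': 311.956783167359, 'cy': 227.7594192014424, 'origin': array([ 0.42300143, -0.0197828 ,  0.97591276]), 'rotation': array([ 1.25608650e-01,  1.28768027e-03, -1.56172648e+00]), 'shot': 3}
twin 0.95 [71.8, 136.1, 260.7, 295.0] (np.float64(167.2228723657295), np.float64(222.37852623566909)) [0.5425 0.2049 0.08  ]
twin 0.29 [155.0, 226.1, 170.9, 235.2] (np.float64(163.4835164835165), np.float64(229.159340659340
[... 253 characters left out ...]
.01895734597156)) [ 0.5594 -0.2397  0.08  ]
{'time_s': 0.5, 'joint_pos': array([-1.49538315e+00,  3.12905455e-01,  1.49776088e+00,  1.26806947e-06,
        1.33099613e+00, -2.23413660e-01]), 'joint_vel': array([ 0.00035189, -0.00045588, -0.00032384, -0.0018169 ,  0.00044363,
        0.00046831]), 'tau': array([-1.31587847e-03, -4.01887393e+01, -2.52292693e+01,  6.93888240e-02,
        3.21546535e-02, -1.44654575e-05]), 'position': array([ 0.15454048, -0.50172758,  0.30269444]), 'eef_rot': array([-3.14152485e+00, -1.66684435e-05,  2.98826532e-01]), 'ft_force': array([0.45088159, 0.55713639, 0.04080782]), 'moment': array([ 0.02303546,  0.01051063, -0.05003077]), 'opening': 0.08801157973948207}
```

View pics/top0.png

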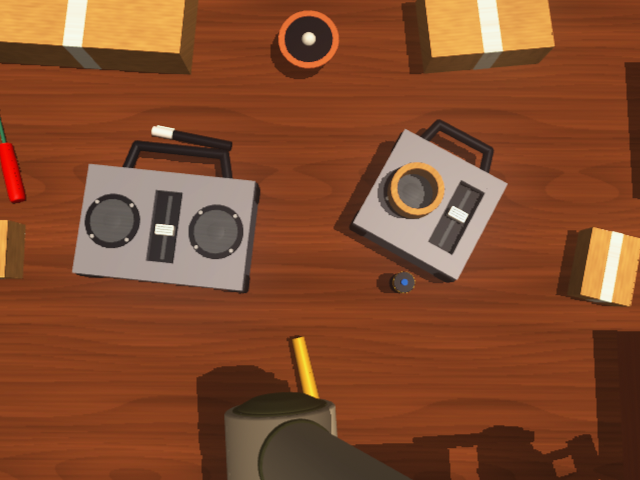

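View pics/scene0.png

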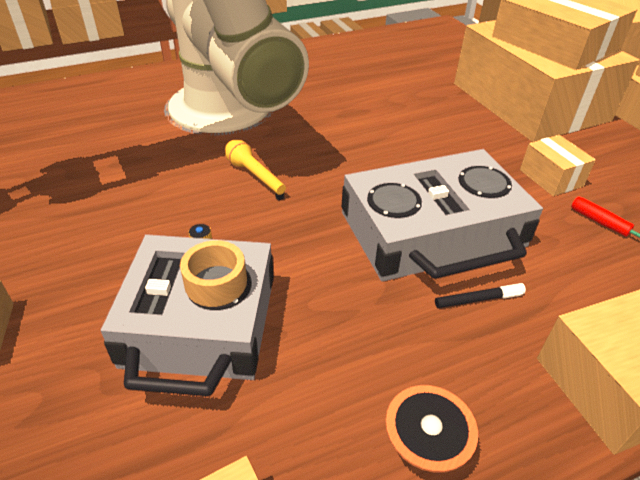

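The top view shows the twin at left: slot from about (168,191) at the handle end to (160,262), switch at (164,229), handle towards +x. The scene view agrees: the single-cone speaker with the tape is on the right.

```bash
python3 - <<'E'
from h import *
p=optics.get_image("top")
g=cv2.cvtColor(p["img"],cv2.COLOR_BGR2GRAY)
m=((g<90).astype(np.uint8)); r=np.zeros_like(m); r[184:268,143:186]=1
m=cv2.morphologyEx(m*r,cv2.MORPH_OPEN,np.ones((2,2)))
ys,xs=np.nonzero(m)
P=np.array([onz(p,u,v,.08)[:2] for u,v in zip(xs,ys)],np.float32)
rc=cv2.minAreaRect(P); print("slot",rc)
for c in [(91,165),(257,183),(245,290),(75,272)]: print(onz(p,*c,.08).round(4))
for c in [(112,221),(216,231)]: print("cone",onz(p,*c,.086).round(4))
for l in("lock_top","lock"):
    print(onz(p,164,229,.08))
s=bot.get_state();R=Ro.from_euler("xyz",s["eef_rot"]);print(R.as_matrix().round(3))
E
```

```text
slot ((0.535342276096344, 0.20785723626613617), (0.04066193103790283, 0.10912404209375381), 84.53600311279297)
[0.6315 0.3271 0.08  ]
[0.6053 0.0682 0.08  ]
[0.4402 0.0829 0.08  ]
[0.4651 0.3421 0.08  ]
cone [0.543  0.2878 0.086 ]
cone [0.5291 0.1285 0.086 ]
[0.53217537 0.2094128  0.08      ]
[0.53217537 0.2094128  0.08      ]
[[ 0.956  0.294  0.   ]
 [ 0.294 -0.956  0.   ]
 [ 0.    -0.    -1.   ]]
```

Slot: centre (0.535, 0.208), 41×109 mm (given as 42×110), yaw about −0.094. Switch is at about 2 mm of its travel. Going across at height with the gripper shut.

```bash
A='x'
python3 -m inch '[{"x":0.1,"y":-0.1},{"x":0.2,"y":-0.2},{"x":0.3,"y":-0.3},{"x":0.4,"y":-0.4},{"x":0.5,"y":-0.5},{"x":0.6,"y":-0.6},{"x":0.7,"y":-0.7},{"x":0.8,"y":-0.8},{"x":0.9,"y":-0.9},{"x":1,"y":-1}]' 0
python3 -m inch '[{"x":0.1,"y":-0.1},{"x":0.2,"y":-0.2},{"x":0.3,"y":-0.3},{"x":0.4,"y":-0.4},{"x":0.5,"y":-0.5},{"x":0.6,"y":-0.6},{"x":0.7,"y":-0.7},{"x":0.8,"y":-0.8},{"x":0.9,"y":-0.9},{"x":1,"y":-1}]'
python3 -m inch '[{"x":0.1,"y":-0.1},{"x":0.2,"y":-0.2},{"x":0.3,"y":-0.3},{"x":0.4,"y":-0.4},{"x":0.5,"y":-0.5},{"x":0.6,"y":-0.6},{"x":0.7,"y":-0.7},{"x":0.8,"y":-0.8},{"x":0.9,"y":-0.9},{"x":1,"y":-1}]'
```

```text
schema error: expected keys x, y, z, wx, wy, wz
schema error: expected keys x, y, z, wx, wy, wz
schema error: expected keys x, y, z, wx, wy, wz
```

```bash
python3 -m inch '[{"x":0.1,"y":-0.1,"z":0,"wx":0,"wy":0,"wz":0},{"x":0.2,"y":-0.2,"z":0,"wx":0,"wy":0,"wz":0},{"x":0.3,"y":-0.3,"z":0,"wx":0,"wy":0,"wz":0},{"x":0.4,"y":-0.4,"z":0,"wx":0,"wy":0,"wz":0},{"x":0.5,"y":-0.5,"z":0,"wx":0,"wy":0,"wz":0},{"x":0.6,"y":-0.6,"z":0,"wx":0,"wy":0,"wz":0},{"x":0.7,"y":-0.7,"z":0,"wx":0,"wy":0,"wz":0},{"x":0.8,"y":-0.8,"z":0,"wx":0,"wy":0,"wz":0},{"x":0.9,"y":-0.9,"z":0,"wx":0,"wy":0,"wz":0},{"x":1,"y":-1,"z":0,"wx":0,"wy":0,"wz":0}]' 0
python3 -m inch '[{"x":0.1,"y":-0.1,"z":0,"wx":0,"wy":0,"wz":0},{"x":0.2,"y":-0.2,"z":0,"wx":0,"wy":0,"wz":0},{"x":0.3,"y":-0.3,"z":0,"wx":0,"wy":0,"wz":0},{"x":0.4,"y":-0.4,"z":0,"wx":0,"wy":0,"wz":0},{"x":0.5,"y":-0.5,"z":0,"wx":0,"wy":0,"wz":0},{"x":0.6,"y":-0.6,"z":0,"wx":0,"wy":0,"wz":0},{"x":0.7,"y":-0.7,"z":0,"wx":0,"wy":0,"wz":0},{"x":0.8,"y":-0.8,"z":0,"wx":0,"wy":0,"wz":0},{"x":0.9,"y":-0.9,"z":0,"wx":0,"wy":0,"wz":0},{"x":1,"y":-1,"z":0,"wx":0,"wy":0,"wz":0}]'
```

```text
time_s: 1.38
position: [0.2079, -0.4007, 0.3027]
eef_rot: [3.142, -0.0, 0.299]
ft_force: [0.1, -0.3, -0.7]
opening: 0.0239
time_s: 2.22
position: [0.2608, -0.3007, 0.3027]
eef_rot: [3.142, -0.0, 0.299]
ft_force: [-0.5, 0.6, -0.8]
opening: 0.0005
```

```bash
python3 -m inch '[{"x":0.1,"y":-0.1,"z":0,"wx":0,"wy":0,"wz":0},{"x":0.2,"y":-0.2,"z":0,"wx":0,"wy":0,"wz":0},{"x":0.3,"y":-0.3,"z":0,"wx":0,"wy":0,"wz":0},{"x":0.4,"y":-0.4,"z":0,"wx":0,"wy":0,"wz":0},{"x":0.5,"y":-0.5,"z":0,"wx":0,"wy":0,"wz":0},{"x":0.6,"y":-0.6,"z":0,"wx":0,"wy":0,"wz":0},{"x":0.7,"y":-0.7,"z":0,"wx":0,"wy":0,"wz":0},{"x":0.8,"y":-0.8,"z":0,"wx":0,"wy":0,"wz":0},{"x":0.9,"y":-0.9,"z":0,"wx":0,"wy":0,"wz":0},{"x":1,"y":-1,"z":0,"wx":0,"wy":0,"wz":0}]'
python3 -m inch '[{"x":0.1,"y":-0.1,"z":0,"wx":0,"wy":0,"wz":0},{"x":0.2,"y":-0.2,"z":0,"wx":0,"wy":0,"wz":0},{"x":0.3,"y":-0.3,"z":0,"wx":0,"wy":0,"wz":0},{"x":0.4,"y":-0.4,"z":0,"wx":0,"wy":0,"wz":0},{"x":0.5,"y":-0.5,"z":0,"wx":0,"wy":0,"wz":0},{"x":0.6,"y":-0.6,"z":0,"wx":0,"wy":0,"wz":0},{"x":0.7,"y":-0.7,"z":0,"wx":0,"wy":0,"wz":0},{"x":0.8,"y":-0.8,"z":0,"wx":0,"wy":0,"wz":0},{"x":0.9,"y":-0.9,"z":0,"wx":0,"wy":0,"wz":0},{"x":1,"y":-1,"z":0,"wx":0,"wy":0,"wz":0}]'
python3 -m inch '[{"x":0.1,"y":-0.1,"z":0,"wx":0,"wy":0,"wz":0},{"x":0.2,"y":-0.2,"z":0,"wx":0,"wy":0,"wz":0},{"x":0.3,"y":-0.3,"z":0,"wx":0,"wy":0,"wz":0},{"x":0.4,"y":-0.4,"z":0,"wx":0,"wy":0,"wz":0},{"x":0.5,"y":-0.5,"z":0,"wx":0,"wy":0,"wz":0},{"x":0.6,"y":-0.6,"z":0,"wx":0,"wy":0,"wz":0},{"x":0.7,"y":-0.7,"z":0,"wx":0,"wy":0,"wz":0},{"x":0.8,"y":-0.8,"z":0,"wx":0,"wy":0,"wz":0},{"x":0.9,"y":-0.9,"z":0,"wx":0,"wy":0,"wz":0},{"x":1,"y":-1,"z":0,"wx":0,"wy":0,"wz":0}]'
python3 -m inch '[{"x":0.1,"y":-0.1,"z":0,"wx":0,"wy":0,"wz":0.03},{"x":0.2,"y":-0.2,"z":0,"wx":0,"wy":0,"wz":0.06},{"x":0.3,"y":-0.3,"z":0,"wx":0,"wy":0,"wz":0.09},{"x":0.4,"y":-0.4,"z":0,"wx":0,"wy":0,"wz":0.12},{"x":0.5,"y":-0.5,"z":0,"wx":0,"wy":0,"wz":0.15},{"x":0.6,"y":-0.6,"z":0,"wx":0,"wy":0,"wz":0.18},{"x":0.7,"y":-0.7,"z":0,"wx":0,"wy":0,"wz":0.21},{"x":0.8,"y":-0.8,"z":0,"wx":0,"wy":0,"wz":0.24},{"x":0.9,"y":-0.9,"z":0,"wx":0,"wy":0,"wz":0.262},{"x":1,"y":-1,"z":0,"wx":0,"wy":0,"wz":0.262}]'
```

```text
time_s: 3.05
position: [0.3136, -0.2007, 0.3027]
eef_rot: [3.142, -0.0, 0.299]
ft_force: [-0.1, 0.7, 0.4]
opening: 0.0004
time_s: 3.88
position: [0.3664, -0.1006, 0.3027]
eef_rot: [3.142, 0.0, 0.299]
ft_force: [-0.1, -0.1, 0.1]
opening: 0.0002
time_s: 4.72
position: [0.4191, -0.0006, 0.3027]
eef_rot: [-3.142, 0.0, 0.299]
ft_force: [-0.0, -0.3, -0.8]
opening: 0.0007
time_s: 5.55
position: [0.472, 0.0994, 0.3027]
eef_rot: [-3.142, 0.0, -0.095]
ft_force: [-0.3, 0.2, 0.2]
opening: 0.0003
```

```bash
python3 -m inch '[{"x":0.02,"y":-0.1,"z":0.06,"wx":0,"wy":0,"wz":0},{"x":0.04,"y":-0.2,"z":0.12,"wx":0,"wy":0,"wz":0},{"x":0.06,"y":-0.3,"z":0.18,"wx":0,"wy":0,"wz":0},{"x":0.08,"y":-0.4,"z":0.24,"wx":0,"wy":0,"wz":0},{"x":0.1,"y":-0.5,"z":0.3,"wx":0,"wy":0,"wz":0},{"x":0.12,"y":-0.6,"z":0.36,"wx":0,"wy":0,"wz":0},{"x":0.12,"y":-0.7,"z":0.42,"wx":0,"wy":0,"wz":0},{"x":0.12,"y":-0.8,"z":0.48,"wx":0,"wy":0,"wz":0},{"x":0.12,"y":-0.9,"z":0.54,"wx":0,"wy":0,"wz":0},{"x":0.12,"y":-1,"z":0.6,"wx":0,"wy":0,"wz":0}]'
python3 -m inch '[{"x":0.03,"y":-0.06,"z":0.1,"wx":0,"wy":0,"wz":0},{"x":0.06,"y":-0.12,"z":0.2,"wx":0,"wy":0,"wz":0},{"x":0.09,"y":-0.18,"z":0.3,"wx":0,"wy":0,"wz":0},{"x":0.126,"y":-0.24,"z":0.4,"wx":0,"wy":0,"wz":0},{"x":0.126,"y":-0.3,"z":0.5,"wx":0,"wy":0,"wz":0},{"x":0.126,"y":-0.36,"z":0.6,"wx":0,"wy":0,"wz":0},{"x":0.126,"y":-0.425,"z":0.7,"wx":0,"wy":0,"wz":0},{"x":0.126,"y":-0.425,"z":0.8,"wx":0,"wy":0,"wz":0},{"x":0.126,"y":-0.425,"z":0.9,"wx":0,"wy":0,"wz":0},{"x":0.126,"y":-0.425,"z":0.9,"wx":0,"wy":0,"wz":0}]'
python3 - <<'E'
from h import *
p=optics.get_image("wrist");cv2.imwrite("pics/w1.png",p["img"])
q=optics.get_image("scene");cv2.imwrite("pics/s1.png",cv2.resize(q["img"][130:290,330:550],None,fx=3,fy=3))
print({k:v for k,v in p.items() if k!="img"})
for n,P in(("w",p),("s",q)):
  for m in nets.masks_of(P,"lock_top")[:2]: print(n,m["confidence"],m["bbox"])
print(bot.get_state()["position"])
E
```

```text
time_s: 6.38
position: [0.489, 0.1778, 0.2542]
eef_rot: [3.142, 0.0, -0.094]
ft_force: [0.2, 0.5, 0.6]
opening: 0.0003
time_s: 7.22
position: [0.5017, 0.2097, 0.181]
eef_rot: [3.141, 0.003, -0.094]
ft_force: [0.2, 0.3, -0.4]
opening: 0.0004
{'fx': 371.64829954431775, 'fy': 371.64829954431775, 'cx': 313.82318890337, 'cy': 241.62478671058938, 'origin': array([0.5759197 , 0.20143832, 0.26168602]), 'rotation': array([-2.95030572e-01, -1.59512356e-03, -1.66466060e+00]), 'shot': 5}
w 0.66 [281.2, 204.8, 335.7, 238.0]
s 0.78 [430.4, 185.9, 449.8, 201.0]
[0.50249813 0.20979775 0.1831875 ]
```

View pics/w1.png

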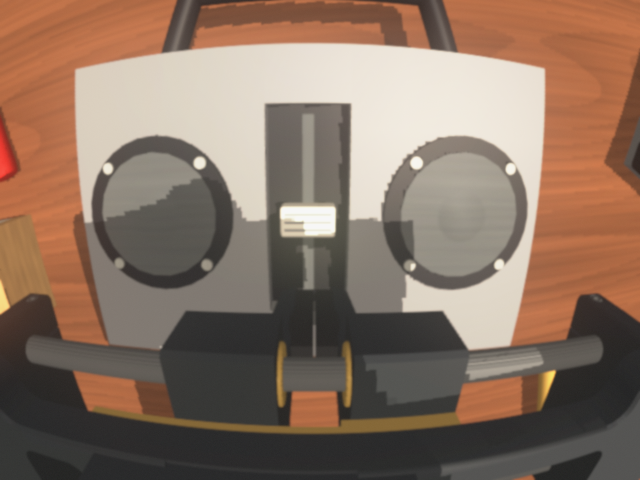

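View pics/s1.png

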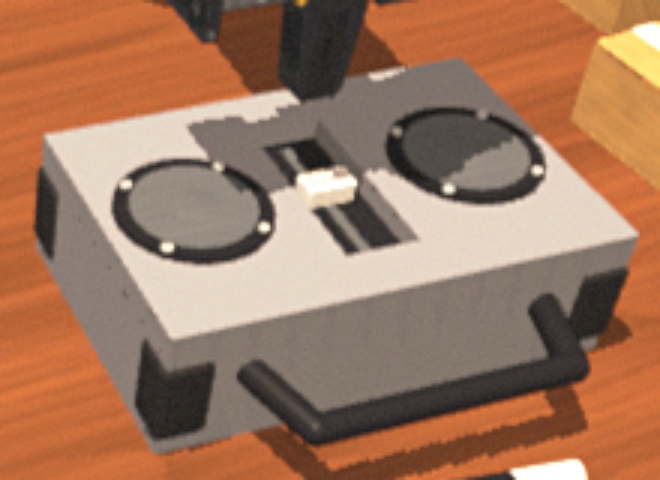

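The wrist view shows the slot clearly: front rim corners (266,103) and (351,103), switch at about (308,221), shut fingertips just behind it at around (314,300). Measuring from here.

```bash
cat >> h.py <<'E'
def fonz(p,u,v,z):
    a,b=(u-p["cx"])/p["fx"],(v-p["cy"])/p["fy"];t=np.hypot(a,b);s=np.sin(t)/t
    d=Ro.from_euler("xyz",p["rotation"]).apply([a*s,-b*s,-np.cos(t)])
    o=np.array(p["origin"]);return o+d*(z-o[2])/d[2]
E
python3 - <<'E'
from h import *
p=dict(fx=371.648,fy=371.648,cx=313.823,cy=241.625,origin=[0.5759197,0.20143832,0.26168602],rotation=[-2.95030572e-01,-1.59512356e-03,-1.66466060])
for n,u,v,z in [("rimL",266,103.5,.08),("rimR",350.5,103.5,.08),("L2",270,270,.08),("R2",348,270,.08),("switch f",308,205,.08),("switch back",308,232,.08),("switch backbot",308,238,.067),("tip(~.119)",314,300,.119),("coneL",162,212,.086),("coneR",455,212,.086)]:
    w=fonz(p,u,v,z); d=w[:2]-[.5353,.2079]; c,s=np.cos(-.094),np.sin(-.094)
    print(n,w.round(4),"case mm",(1000*np.array([d[0]*c+d[1]*s,-d[0]*s+d[1]*c])).round(1))
E
```

```text
rimL [0.5923 0.2227 0.08  ] case mm [55.4 20.1]
rimR [0.5883 0.1823 0.08  ] case mm [ 55.2 -20.5]
L2 [0.5075 0.2308 0.08  ] case mm [-29.8  20.2]
R2 [0.5037 0.1899 0.08  ] case mm [-29.8 -20.9]
switch f [0.5402 0.2074 0.08  ] case mm [ 4.9 -0. ]
switch back [0.5263 0.2088 0.08  ] case mm [-9.1  0. ]
switch backbot [0.5193 0.2096 0.067 ] case mm [-16.    0.2]
tip(~.119) [0.5069 0.2076 0.119 ] case mm [-28.2  -2.9]
coneL [0.5458 0.2819 0.086 ] case mm [ 3.5 74.7]
coneR [0.5316 0.1333 0.086 ] case mm [  3.4 -74.6]
```

```bash
python3 -m inch '[{"x":0,"y":-0.014,"z":0.08,"wx":0,"wy":0,"wz":0},{"x":0,"y":-0.014,"z":0.16,"wx":0,"wy":0,"wz":0},{"x":0,"y":-0.014,"z":0.24,"wx":0,"wy":0,"wz":0},{"x":0,"y":-0.014,"z":0.32,"wx":0,"wy":0,"wz":0},{"x":0,"y":-0.014,"z":0.4,"wx":0,"wy":0,"wz":0},{"x":0,"y":-0.014,"z":0.44,"wx":0,"wy":0,"wz":0},{"x":0,"y":-0.014,"z":0.48,"wx":0,"wy":0,"wz":0},{"x":0,"y":-0.014,"z":0.5,"wx":0,"wy":0,"wz":0},{"x":0,"y":-0.014,"z":0.52,"wx":0,"wy":0,"wz":0},{"x":0,"y":-0.014,"z":0.52,"wx":0,"wy":0,"wz":0}]'
python3 -m inch '[{"x":0,"y":0,"z":0.01,"wx":0,"wy":0,"wz":0},{"x":0,"y":0,"z":0.02,"wx":0,"wy":0,"wz":0},{"x":0,"y":0,"z":0.03,"wx":0,"wy":0,"wz":0},{"x":0,"y":0,"z":0.04,"wx":0,"wy":0,"wz":0},{"x":0,"y":0,"z":0.05,"wx":0,"wy":0,"wz":0},{"x":0,"y":0,"z":0.06,"wx":0,"wy":0,"wz":0},{"x":0,"y":0,"z":0.07,"wx":0,"wy":0,"wz":0},{"x":0,"y":0,"z":0.08,"wx":0,"wy":0,"wz":0},{"x":0,"y":0,"z":0.08,"wx":0,"wy":0,"wz":0},{"x":0,"y":0,"z":0.08,"wx":0,"wy":0,"wz":0}]'
```

```text
time_s: 8.25
position: [0.5024, 0.211, 0.141]
eef_rot: [3.142, 0.0, -0.094]
ft_force: [-0.7, 0.1, -0.1]
opening: 0.0008
time_s: 9.08
position: [0.5024, 0.211, 0.1347]
eef_rot: [3.142, 0.0, -0.094]
ft_force: [-0.8, -0.5, 0.5]
opening: 0.0005
```

In the slot, no contact force. Pushing about 45 mm towards the handle.

```bash
python3 -m inch '[{"x":0.06,"y":0,"z":0,"wx":0,"wy":0,"wz":0},{"x":0.12,"y":0,"z":0,"wx":0,"wy":0,"wz":0},{"x":0.18,"y":0,"z":0,"wx":0,"wy":0,"wz":0},{"x":0.22,"y":0,"z":0,"wx":0,"wy":0,"wz":0},{"x":0.26,"y":0,"z":0,"wx":0,"wy":0,"wz":0},{"x":0.3,"y":0,"z":0,"wx":0,"wy":0,"wz":0},{"x":0.34,"y":0,"z":0,"wx":0,"wy":0,"wz":0},{"x":0.38,"y":0,"z":0,"wx":0,"wy":0,"wz":0},{"x":0.42,"y":0,"z":0,"wx":0,"wy":0,"wz":0},{"x":0.44,"y":0,"z":0,"wx":0,"wy":0,"wz":0}]'
python3 -m inch '[{"x":0.02,"y":0,"z":0,"wx":0,"wy":0,"wz":0},{"x":0.04,"y":0,"z":0,"wx":0,"wy":0,"wz":0},{"x":0.06,"y":0,"z":0,"wx":0,"wy":0,"wz":0},{"x":0.08,"y":0,"z":0,"wx":0,"wy":0,"wz":0},{"x":0.1,"y":0,"z":0,"wx":0,"wy":0,"wz":0},{"x":0.11,"y":0,"z":0,"wx":0,"wy":0,"wz":0},{"x":0.12,"y":0,"z":0,"wx":0,"wy":0,"wz":0},{"x":0.13,"y":0,"z":0,"wx":0,"wy":0,"wz":0},{"x":0.13,"y":0,"z":0,"wx":0,"wy":0,"wz":0},{"x":0.13,"y":0,"z":0,"wx":0,"wy":0,"wz":0}]'
```

```text
time_s: 9.92
position: [0.5378, 0.2077, 0.1347]
eef_rot: [-3.142, 0.0, -0.094]
ft_force: [-2.8, 0.2, 1.5]
opening: 0.0007
time_s: 10.75
position: [0.5479, 0.2067, 0.1347]
eef_rot: [-3.142, -0.0, -0.094]
ft_force: [-1.6, -0.1, -0.0]
opening: 0.0002
```

```bash
python3 - <<'E'
from h import *
p=optics.get_image("wrist");cv2.imwrite("pics/w2.png",p["img"])
print(bot.get_state()["ft_force"],p["origin"])
for m in nets.masks_of(p,"lock_top")[:2]:
    b=m["bbox"];w=[fonz(p,(b[0]+b[2])/2,b[1],.08),fonz(p,(b[0]+b[2])/2,b[3],.08)]
    for q in w:
        d=q[:2]-[.5353,.2079];print(m["confidence"],b,1000*(d[0]*.9956-d[1]*.0939))
E
```

```text
[-1.40569936 -0.96024593  0.52720831] [0.62189538 0.19837212 0.2156459 ]
0.79 [273.9, 248.4, 346.4, 298.4] 43.61298201130396
0.79 [273.9, 248.4, 346.4, 298.4] 22.44548425596253
```

View pics/w2.png

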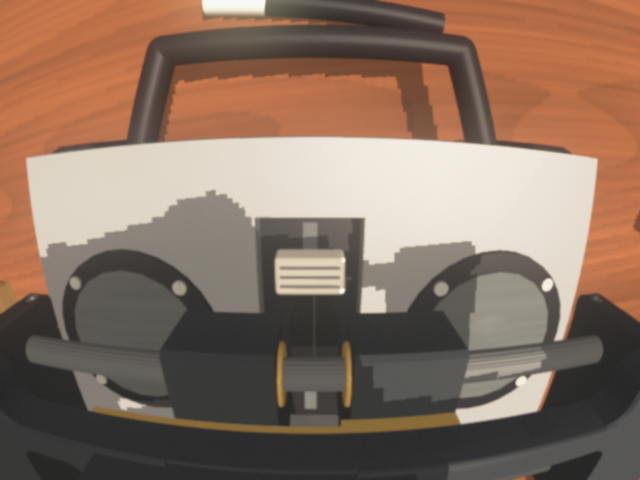

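Switch's back face is at about 22 mm, i.e. joint ≈ 34–35 mm. A nudge of 1.2 mm more, then back off and lift.

```bash
python3 -m inch '[{"x":0.005,"y":0,"z":0,"wx":0,"wy":0,"wz":0},{"x":0.01,"y":0,"z":0,"wx":0,"wy":0,"wz":0},{"x":0.015,"y":0,"z":0,"wx":0,"wy":0,"wz":0},{"x":0.015,"y":0,"z":0,"wx":0,"wy":0,"wz":0},{"x":0.015,"y":0,"z":0,"wx":0,"wy":0,"wz":0},{"x":0,"y":0,"z":0,"wx":0,"wy":0,"wz":0},{"x":-0.05,"y":0,"z":0,"wx":0,"wy":0,"wz":0},{"x":-0.1,"y":0,"z":0,"wx":0,"wy":0,"wz":0},{"x":-0.15,"y":0,"z":0,"wx":0,"wy":0,"wz":0},{"x":-0.15,"y":0,"z":0,"wx":0,"wy":0,"wz":0}]'
python3 -m inch '[{"x":0,"y":0,"z":-0.1,"wx":0,"wy":0,"wz":0},{"x":0,"y":0,"z":-0.2,"wx":0,"wy":0,"wz":0},{"x":0,"y":0,"z":-0.3,"wx":0,"wy":0,"wz":0},{"x":0,"y":0,"z":-0.4,"wx":0,"wy":0,"wz":0},{"x":0,"y":0,"z":-0.5,"wx":0,"wy":0,"wz":0},{"x":0,"y":0,"z":-0.6,"wx":0,"wy":0,"wz":0},{"x":0,"y":0,"z":-0.7,"wx":0,"wy":0,"wz":0},{"x":0,"y":0,"z":-0.8,"wx":0,"wy":0,"wz":0},{"x":0,"y":0,"z":-0.9,"wx":0,"wy":0,"wz":0},{"x":0,"y":0,"z":-0.9,"wx":0,"wy":0,"wz":0}]'
python3 - <<'E'
from h import *
p=optics.get_image("wrist");cv2.imwrite("pics/w3.png",p["img"])
for m in nets.masks_of(p,"lock_top")[:2]:
    b=m["bbox"]
    for v in(b[1],b[3]):
        d=fonz(p,(b[0]+b[2])/2,v,.08)[:2]-[.5353,.2079];print(m["confidence"],b,1000*(d[0]*.9956-d[1]*.0939))
p=optics.get_image("scene")
for m in nets.masks_of(p,"otherlock_top")[:2]: print(m["confidence"],m["bbox"])
E
```

```text
time_s: 11.68
position: [0.5352, 0.208, 0.1348]
eef_rot: [3.142, 0.0, -0.094]
ft_force: [0.2, 0.3, 0.2]
opening: 0.0004
time_s: 12.52
position: [0.5364, 0.208, 0.2086]
eef_rot: [-3.141, -0.003, -0.094]
ft_force: [-0.9, 0.2, 0.5]
opening: 0.0004
0.81 [285.7, 194.2, 335.2, 224.8] 40.981984135175146
0.81 [285.7, 194.2, 335.2, 224.8] 22.972394958716396
0.74 [146.8, 283.0, 168.9, 295.6]
```

View pics/w3.png

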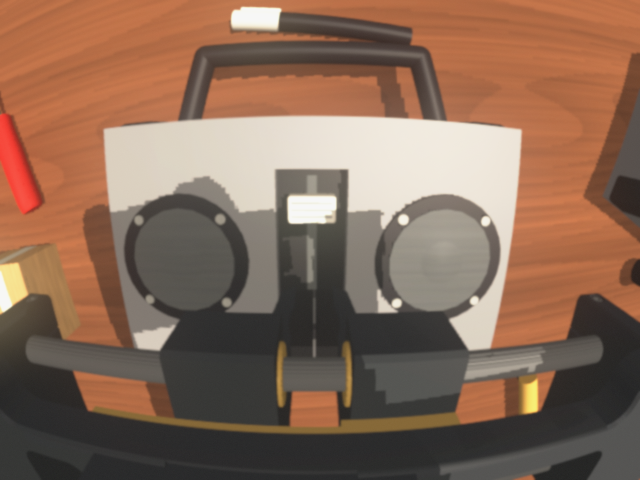

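The switch now stands at the handle end (311,209) with about 15 mm of slot free ahead of it (16 mm is given for locked). The gripper is clear, so I'm handing in.

```bash
python3 -c "
from cell import job
print(job.job_done())"
```

```text
the job is handed in; nothing more can be done
None
```

I slid the two-cone loudspeaker's switch towards its handle until it was at or within about 1 mm of the locked stop. I pushed its back face with the shut fingertips, then backed off, lifted clear and handed the job in at about 13 s.

- **Switch position:** the last wrist picture puts it at roughly 23 to 41 mm from the slot's centre, so the joint is at about 35–36 of 36 mm. About 15 mm of slot is free ahead of it, against 16 mm given for locked.
- **Forces:** readings at the end of each move stayed below about 3.5 N. I saw no clear rise in force at the stop, so contact with the stop itself rests on the picture.
- **Single-cone loudspeaker:** the arm never went near its switch, which shows in the same place in the scene picture to within about 2 pixels.
- **After lifting:** the fingertips were about 65 mm above the case top with nothing touching.

No check failed. The first three move commands were refused because the rows lacked some keys, and nothing moved because of them.

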